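# Slide the tall flask into its pick-up lane

### The arm

A 7-joint arm with a two-finger parallel gripper is mounted at the origin on the work surface. World frame = base frame: x ahead of the robot, y to its left, z up, the work surface at z = 0. Lengths are in mm, angles in rad, forces in N, time in s.
With the tool pointing down it reaches from about 400 to 875 mm from the base axis. Payload 19.3 kg.
Tool frame: the origin (TCP) lies at the very end of the fingers, on their centre line; the grasp point (between the pads) lies 19 mm behind it (grip_point_offset is the z of the grasp point in the tool frame, in mm); z points along the fingers, x is the direction in which the jaws open and shut, and the axes are right-handed (so a half turn about z gives the same grasp; the last joint's range is limited). The gripper opens to 85 mm and grips with 20 to 120 N. Pads are 22 mm wide; open, the fingers measure 114 mm over their backs; the gripper's body (76 mm by 85 mm) begins 54 mm behind the grasp point. The pads swing forward as they close: fully open they stand 13 mm farther back than shut.
Start: joints at [-1.353, 0.521, -0.036, 1.599, 0.021, 1.021, -0.113], TCP at [177.421, 599.28, 231.291] pointing down, gripper open.
Joint ranges: [-2.91, 2.91], [-0.3, 2.13], [-1.5, 1.42], [0.17, 2.43], [-1.26, 4.41], [0.16, 1.93], [-2.52, 2.52]. Speed limits (rad/s): [1.89, 1.89, 2.39, 2.39, 3.01, 3.01, 3.01].

### API

Orientations are given as a 3x3 rotation matrix whose columns are the frame's x, y, z axes.
In Python, from workcell import movep, movel, goto_joints, open_gripper, clamp, wait, inverse_kinematics, read_state, camera, PlanningError, finish_job, grip_point_offset gives the robot as it stands. Calls block until the motion is done:
- movep(position, orientation): joint-space move of the TCP to a pose.
- movel(position, frame=None, max_speed=150, guard=None): straight line of the TCP; frame=None keeps the orientation; max_speed is the mean speed in mm/s. With guard (N) it stops when the force on the tool has changed by that much, and returns True; else False.
- goto_joints(angles): joint-space move.
- open_gripper() and clamp(): open the fingers fully, or close them until they stop; the grip force is fixed at half the most.
- wait(seconds).
- inverse_kinematics(position, orientation): joint angles nearest the present ones, or None.
- read_state(): the state.
- camera(name): name is "side" or "top" or "wrist"; returns a dict with "image" (480x640x3 uint8, blue, green, red), "range_z" (480x640 float32, mm along the optical axis (not along the pixel's ray), 0 where there is no reading), "fx", "fy", "cx", "cy" (pixels), "cam_to_world" (4x4, takes a point from camera to world coordinates). Camera axes: x right, y up, looking along -z (the intrinsics and any distortion apply to the point x, -y, -z); pixel columns grow to the right and rows downward; lengths in mm; the calibration is good to about 2 mm. A picture is of the moment at which its call begins.
A pose or a line that the arm cannot do raises PlanningError and nothing moves.
- finish_job(): hands the job in, once; it reports no verdict.
The state is a dict: "time": time; "qpos": joint angles; "qvel": joint speeds; "joint_efforts": joint torques, N m; "eef_pos": TCP position; "tool_rot": TCP orientation; "ft_force": force on the tool from outside, world axes, zero at the start; "torque": the same for the moment, N m; "finger_gap": finger opening in mm.
Only numpy, scipy, OpenCV 4.12 (cv2) and the standard library are available. Lean on these libraries where they do the work, as an engineer would, in place of code of your own. Each camera call takes 0.05 s, during which the arm holds its last target.

### The job

At the hall's hand-out table, push the tall green drinking flask low on its body so that it slides, standing, across the table and in through the open side of the blue pick-up rack, until its whole foot is inside the free lane (the one with the yellow floor). Only push it gently with the fingers: do not lift, grip or tip it. Leave the red flask in the other lane, the card terminal and the tape roll where they are, and move clear at the end.

Things in the scene. Friction and masses are not known exactly. Their poses are not given: they have to be found in the camera images.
- flask: tall green flask, loose on the bare table: upright cylinder 60 mm across up to 205 mm, then shoulder, black cap and loop, 283 mm in all; 0.3 to 0.5 kg, centre of mass 120 mm up. Origin: centre of its underside, z up. Pushed below 40 mm height it slides; touched higher (as by the gripper's body) it tips: lean the tool so the fingertips lead, or use the outside of an open finger.
- rack: fixed blue rack: walls 25 mm high, 8 mm thick, no floor; two lanes side by side along its x, each 100 mm wide, 110 mm deep inside, centred at x = -54 and +54 mm. Origin: on the table, midway between the lanes and halfway along their depth. y points into the lanes: open side at y = -55 mm, inner face of the back wall at y = +55 mm.
- pad: thin yellow flat marking (94 x 104 mm, no thickness to feel) on the table in the free lane; it is in either of the two lanes. Origin: the centre of the free lane at table height; its axes are parallel to the rack's (y into the lane).
- waiting: a red flask of the same shape and size as the green one, standing in the middle of the other lane; leave alone. Origin: centre of its underside.
- terminal: white card terminal with dark screen lying on the table, 78 x 165 mm and 44 mm high, its length along its y; leave alone. Origin: centre of its underside.
- tape: roll of blue adhesive tape lying flat, 100 mm across, 24 mm high; leave alone. Origin: centre of its underside.

How it is judged:
By the outcome, as a careful person would: the job done as asked, in the order asked, and still so for the second after the job is handed in, with the robot touching nothing.
It also fails if it takes over 58 s, if anything falls off the work surface, if the arm or the gripper's body presses on something with over 40 N, if the wrist force passes 120 N, or if a joint passes its speed limit or range.

## Working session

There is one attempt and no reset: what is moved stays moved. The work goes in short steps, each a Python script; the robot and the scene stay as the last script left them, time stands still between calls to the robot, and variables do not carry over. Pictures are saved under pics/ and viewed, and the job is handed in when it is done.

```bash
mkdir -p pics; python3 - <<'E'
from workcell import *
import cv2,numpy as np,pickle
s=read_state();print(s['time'],s['eef_pos'],s['tool_rot'],s['finger_gap'],grip_point_offset)
for n in ("side","top","wrist"):
    c=camera(n);cv2.imwrite(f"pics/a_{n}.png",c["image"]);pickle.dump(c,open(f"a_{n}.pkl","wb"))
    print(n,c["fx"],c["cx"],c["cy"],c["cam_to_world"].round(2).tolist(),[k for k in c])
E
```

```text
0.0 [177.3581592  598.95805612 230.74435986] [[ 2.83811471e-01  9.58880084e-01 -1.84013748e-04]
 [ 9.58879447e-01 -2.83811496e-01 -1.11365398e-03]
 [-1.12008584e-03  1.39620772e-04 -9.99999363e-01]] 85.10946276188129 -18.700000000000003
side 555.445819190464 313.940029472225 242.51035735460604 [[0.87, 0.39, -0.31, 394.57], [-0.5, 0.67, -0.55, -498.5], [-0.01, 0.63, 0.78, 672.22], [0.0, 0.0, 0.0, 1.0]] ['image', 'range_z', 'fx', 'fy', 'cx', 'cy', 'cam_to_world']
top 442.3525693038203 317.17523664377666 242.65857406967706 [[-0.02, 0.99, -0.11, 591.87], [-1.0, -0.02, 0.04, -33.64], [0.04, 0.11, 0.99, 674.53], [0.0, 0.0, 0.0, 1.0]] ['image', 'range_z', 'fx', 'fy', 'cx', 'cy', 'cam_to_world']
wrist 423.5575992034351 314.9585897563805 243.10143541283406 [[0.28, -0.91, -0.31, 97.47], [0.96, 0.27, 0.09, 623.45], [-0.0, -0.33, 0.94, 374.77], [0.0, 0.0, 0.0, 1.0]] ['image', 'range_z', 'fx', 'fy', 'cx', 'cy', 'cam_to_world']
```

View pics/a_side.png

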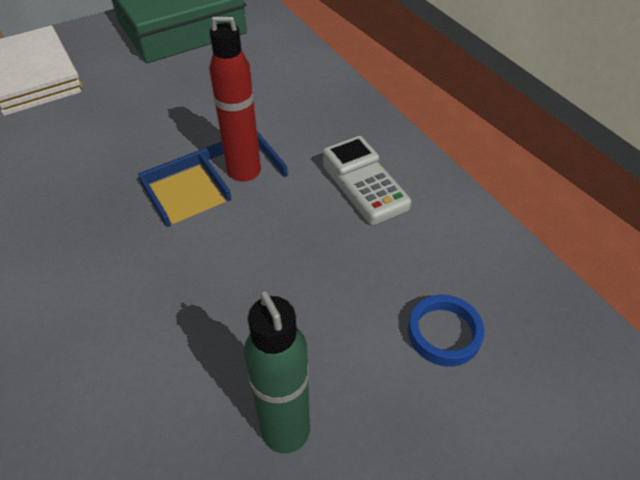

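View pics/a_top.png

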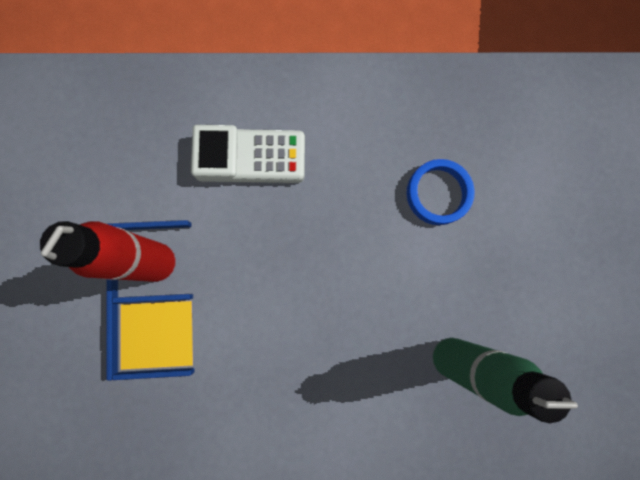

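View pics/a_wrist.png

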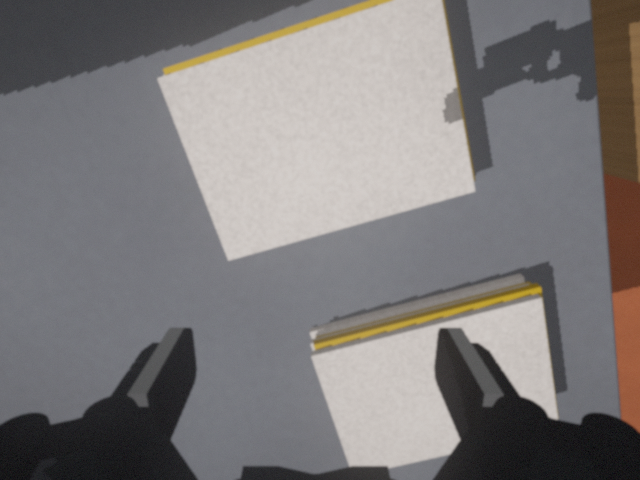

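The top view shows the green flask's foot at about (455,358) and the rack with its yellow lane at (155,335), open to the right. The red flask is in the upper lane, the terminal at (248,154) and the tape at (441,192). Next I'll measure their positions.

```bash
cat > h.py <<'E'
import cv2,numpy as np
from scipy.optimize import least_squares
def onplane(c,uv,z):
    uv=np.atleast_2d(uv).astype(float)
    d=np.c_[(uv[:,0]-c["cx"])/c["fx"],-(uv[:,1]-c["cy"])/c["fy"],-np.ones(len(uv))]
    T=c["cam_to_world"];w=d@T[:3,:3].T;o=T[:3,3]
    return o+w*((z-o[2])/w[:,2])[:,None]
def cloud(c,m):
    v,u=np.nonzero(m&(c["range_z"]>0));z=c["range_z"][v,u]
    p=np.c_[(u-c["cx"])/c["fx"]*z,-(v-c["cy"])/c["fy"]*z,-z]
    T=c["cam_to_world"];return p@T[:3,:3].T+T[:3,3]
def mask(c,n):
    h=cv2.cvtColor(c["image"],cv2.COLOR_BGR2HSV)
    r={"yellow":((18,120,90),(32,255,255)),"green":((60,80,20),(88,255,255)),"red":((0,180,90),(4,255,255)),"blue":((105,150,60),(125,255,255)),"white":((15,3,170),(60,60,255))}[n]
    m=cv2.inRange(h,*map(np.array,r))
    return m
def big(m,k=0):
    n,l,s,ce=cv2.connectedComponentsWithStats(m);o=np.argsort(-s[1:,4])+1
    return l==o[k]
def flask(c,n,lo=15,hi=200):
    P=cloud(c,cv2.erode(big(mask(c,n)).astype(np.uint8),np.ones((3,3)))>0);P=P[(P[:,2]>lo)&(P[:,2]<hi)]
    r=least_squares(lambda q:np.hypot(P[:,0]-q[0],P[:,1]-q[1])-30,P[:,:2].mean(0)+(P[:,:2].mean(0)-c["cam_to_world"][:2,3])*.05,loss="soft_l1")
    return r.x,len(P),np.sqrt(np.mean(r.fun**2)),P[:,2].min(),P[:,2].max()
E
python3 - <<'E'
from h import *
import pickle
for n in("top","side"):
    c=pickle.load(open(f"a_{n}.pkl","rb"));print(n)
    for f in("green","red"):
        try: print(f,flask(c,f))
        except Exception as e:print(f,e)
    m=big(mask(c,"yellow"));v,u=np.nonzero(m)
    p=onplane(c,np.c_[u,v],0)[:,:2].astype(np.float32);print("pad",cv2.minAreaRect(p),cloud(c,m)[:,2].mean())
    B=mask(c,"blue")
    for k in range(4):
        b=big(B,k);P=cloud(c,b)
        v,u=np.nonzero(b);q=onplane(c,np.c_[u,v],25)[:,:2].astype(np.float32)
        print("blue",b.sum(),cv2.minAreaRect(q),np.percentile(P[:,2],[5,50,95]))
    b=big(mask(c,"white"));P=cloud(c,b)
    v,u=np.nonzero(b);q=onplane(c,np.c_[u,v],35)[:,:2].astype(np.float32)
    print("white",cv2.minAreaRect(q),np.percentile(P[:,2],[5,50,95]))
E
```

```text
top
green (array([ 487.15781477, -261.67501931]), 578, np.float64(0.36162335431942333), np.float64(165.2962756231497), np.float64(199.9391334604307))
red (array([641.15737753, 181.92372744]), 428, np.float64(0.3346053858387035), np.float64(170.2133687552024), np.float64(199.9702819903078))
pad ((533.2922973632812, 178.8061981201172), (94.92884826660156, 103.28636169433594), 1.341692566871643) 0.9974744030430972
blue 1828 ((736.999755859375, -249.44036865234375), (97.76271057128906, 103.94155883789062), 25.05910301208496) [ 6.20315613 23.82967398 26.16494607]
blue 1754 ((545.2991943359375, 180.61720275878906), (138.2671356201172, 119.62821960449219), 1.5314608812332153) [11.59285617 24.6460854  26.89735537]
blue 427 ((693.2254028320312, 181.04405212402344), (8.964089393615723, 112.38631439208984), 1.4903427362442017) [12.53265439 24.83766201 26.97571768]Traceback (most recent call last):
  File "<stdin>", line 12, in <module>
  File "h.py", line 19, in big
    return l==o[k]
              ~^^^
IndexError: index 3 is out of bounds for axis 0 with size 3
```

```bash
python3 - <<'E'
from h import *
import pickle
c=pickle.load(open("a_side.pkl","rb"))
for k in range(2):
  for f in("green","red"):
    b=big(mask(c,f),k);P=cloud(c,cv2.erode(b.astype(np.uint8),np.ones((3,3)))>0)
    print(f,k,len(P),P.mean(0) if len(P) else 0)
    P=P[(P[:,2]>5)&(P[:,2]<203)]
    if len(P)>50:
        r=least_squares(lambda q:np.hypot(P[:,0]-q[0],P[:,1]-q[1])-30,P[:,:2].mean(0)+[-.0,0],loss="soft_l1");print(r.x,np.sqrt(np.mean(r.fun**2)))
b=big(mask(c,"yellow"));v,u=np.nonzero(b);print(cv2.minAreaRect(onplane(c,np.c_[u,v],0)[:,:2].astype(np.float32)))
# terminal
c=pickle.load(open("a_top.pkl","rb"))
h=cv2.cvtColor(c["image"],cv2.COLOR_BGR2HSV)
P=cloud(c,np.ones((480,640),bool))
M=P[(P[:,2]>15)&(P[:,2]<60)]
G=M[(M[:,0]>620)&(M[:,1]<200)]
T=G[G[:,1]>-100].astype(np.float32);print("term/others",T.min(0),T.max(0))
from workcell import inverse_kinematics
# tilted tool, z axis leading +y, jaw axis world x
def R(t,s=1):
    z=np.array([0,np.sin(t),-np.cos(t)]);x=np.array([s,0,0.]);return np.c_[x,np.cross(z,x),z]
for t in np.deg2rad([0,20,30,40,50]):
  for s in(1,-1):
    print(round(np.rad2deg(t)),s,[inverse_kinematics([x,y,z],R(t,s)) is not None for x,y,z in[(487,-340,20),(487,-340,150),(533,100,20),(533,160,20),(533,60,150)]])
E
```

```text
green 0 2330 [ 478.66282074 -279.08529099  205.55335779]
[ 486.00060942 -258.73299215] 0.36853442223778005
red 0 1389 [636.03330363 157.10299173  79.93015258]
[632.70160079 128.10876243] 4.441698242989432
green 1 2214 [679.24101019 606.76945018  85.87227816]
[673.30485452 609.4352944 ] 41.79046116709685
red 1 1062 [636.15717802 159.5705476  200.30390026]
[631.26630262 128.42603618] 4.574034742209171
((531.9028930664062, 180.70726013183594), (94.4418716430664, 104.11033630371094), 1.4310187101364136)
term/others [620.06976  -45.319126  15.006359] [838.495   199.94598  59.80171]
0 1 [True, True, True, True, True]
0 -1 [True, True, True, True, True]
20 1 [True, True, True, True, True]
20 -1 [True, True, True, True, True]
30 1 [True, True, True, True, True]
30 -1 [True, True, True, True, True]
40 1 [True, True, True, True, True]
40 -1 [True, True, True, True, True]
50 1 [True, True, True, True, True]
50 -1 [True, True, True, True, True]
```

```bash
cat >> h.py <<'E'
ZT=10.; TILT=np.deg2rad(45)
def Rf(f,t=TILT):
    f=np.r_[f,0]/np.linalg.norm(f);z=np.sin(t)*f-np.cos(t)*np.array([0,0,1.]);x=np.array([f[1],-f[0],0]);return np.c_[x,np.cross(z,x),z]
PAD=np.array([532.7,179.8]);YD=np.array([-.0244,.9997]);XD=np.array([.9997,.0244])
E
python3 - <<'E'
from h import *
from workcell import *
F=np.array([486.5,-260]);W=PAD-130*YD;f=(W-F)/np.linalg.norm(W-F)
R=Rf(f);print(R.round(2),W)
s=read_state();p=s["eef_pos"]
clamp()
movel([p[0],p[1],400],max_speed=250)
V=np.c_[[1,0,0],[0,-1,0],[0,0,-1.]]
A=F-f*110
for pt,r in(([500,0,420],V),([*A,330],R)):
    print(inverse_kinematics(pt,r)); movep(pt,r); s=read_state();print(s["time"],s["eef_pos"],s["qpos"].round(2) if hasattr(s["qpos"],"round") else s["qpos"])
c=camera("side");cv2.imwrite("pics/b_side.png",c["image"]);print(s["finger_gap"])
E
```

```text
[[ 0.99 -0.11  0.11]
 [-0.16 -0.7   0.7 ]
 [ 0.   -0.71 -0.71]] [535.872  49.839]
[-0.72488396  0.1952913   0.73907487  1.66030459 -0.13474031  1.3381658
  0.03588717]
4.1583 [500.14221766   0.96441637 419.86558962] [-0.73  0.2   0.74  1.66 -0.13  1.34  0.04]
[ 0.55997602  0.78588125  0.59101944  1.26875675 -0.84404745  1.88755076
  1.01521177]
6.0083 [ 470.10075094 -367.57375351  330.46644266] [ 0.56  0.79  0.59  1.27 -0.84  1.89  1.01]
-0.5571094227046534
```

View pics/b_side.png

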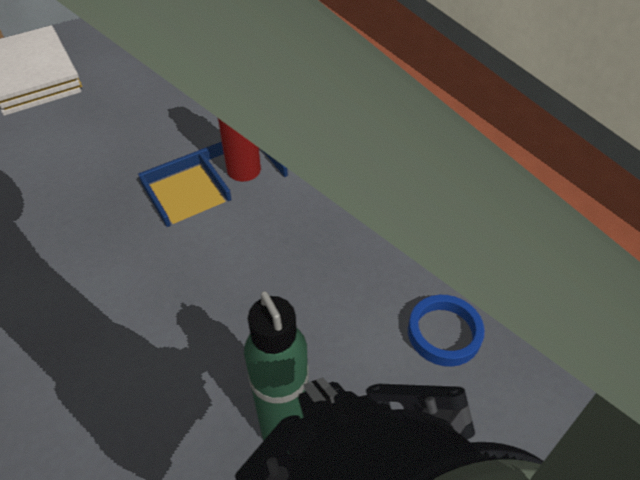

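The flask is undisturbed at foot (285,440) in the side view, and the gripper is behind it. An arm link crosses the view high up. I'll check that the low path is reachable and where the arm is.

```bash
python3 - <<'E'
from h import *
from workcell import *
c=camera("top");cv2.imwrite("pics/b_top.png",c["image"])
F=np.array([486.5,-260]);W=PAD-130*YD
f=(W-F)/np.linalg.norm(W-F)
for t in(30,38,45):
  for p,g in((F-f*110,f),(F-f*60,f),(W-f*38,f),(PAD-38*YD,YD)):
    for z in (10,): 
        q=inverse_kinematics([*p,z],Rf(g,np.deg2rad(t)));print(t,p.round(),None if q is None else np.round(q,2))
E
```

```text
30 [ 469. -369.] [ 0.48  1.05  0.54  1.55 -0.92  1.24  1.29]
30 [ 477. -319.] [ 0.41  1.01  0.52  1.65 -0.95  1.18  1.28]
30 [530.  12.] [ 0.05  0.81  0.17  2.   -1.15  0.72  1.05]
30 [534. 142.] [-0.27  0.84  0.27  1.97 -1.24  0.78  1.05]
38 [ 469. -369.] [ 0.55  1.1   0.5   1.46 -0.93  1.38  1.29]
38 [ 477. -319.] [ 0.48  1.06  0.49  1.57 -0.96  1.32  1.3 ]
38 [530.  12.] [ 0.13  0.87  0.17  1.98 -1.23  0.85  1.18]
38 [534. 142.] [-0.12  0.88  0.17  1.96 -1.26  0.84  1.14]
45 [ 469. -369.] [ 0.61  1.16  0.47  1.39 -0.94  1.5   1.3 ]
45 [ 477. -319.] [ 0.55  1.12  0.46  1.5  -0.97  1.43  1.31]
45 [530.  12.] [ 0.33  0.91 -0.04  1.95 -1.14  0.84  1.18]
45 [534. 142.] [ 0.08  0.91 -0.04  1.93 -1.19  0.83  1.15]
```

View pics/b_top.png

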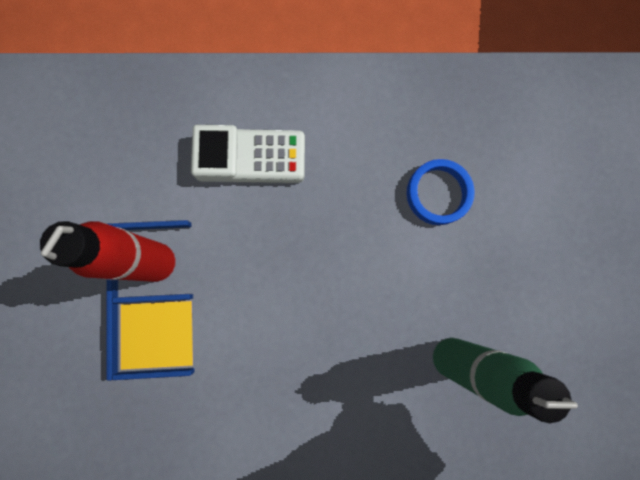

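```bash
python3 - <<'E'
from h import *
from workcell import *
F=np.array([486.5,-260]);W=PAD-130*YD
f=(W-F)/np.linalg.norm(W-F);A=F-f*110
print(movel([*A,60],max_speed=150,guard=20),movel([*A,ZT],max_speed=60,guard=10))
print(movel([*(F-f*55),ZT],max_speed=80,guard=8))
s=read_state();print(s["time"],s["eef_pos"],s["ft_force"],s["qpos"])
for n in("side","top"):
    c=camera(n);cv2.imwrite(f"pics/c_{n}.png",c["image"])
E
```

```text
False False
False
9.875 [ 477.73396464 -314.79855432   10.01960401] [-0.2846194   0.11458118 -1.22372682] [ 0.53415452  1.11653766  0.46496592  1.50868899 -0.97826598  1.43267798
  1.3138488 ]
```

View pics/c_side.png

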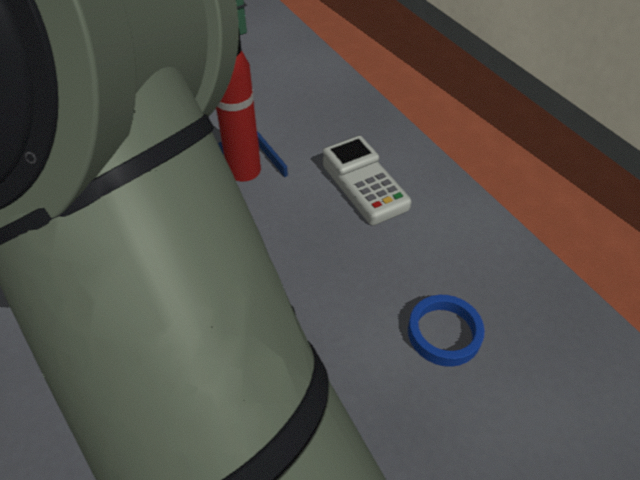

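View pics/c_top.png

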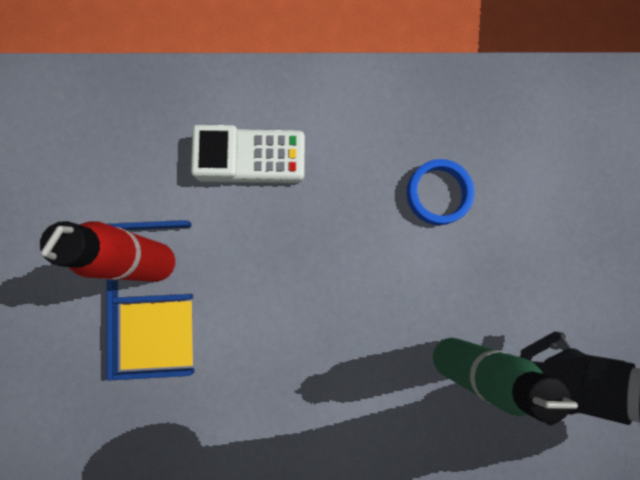

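The top view shows the flask still at its start, with the fingers low behind it near (540,350). The forearm blocks the side view. I'll push a short first stretch and then measure the flask.

```bash
python3 - <<'E'
from h import *
from workcell import *
F=np.array([486.5,-260]);W=PAD-130*YD
f=(W-F)/np.linalg.norm(W-F)
print(movel([*(F-f*38+f*50),ZT],max_speed=40,guard=10))
s=read_state();print(s["time"],s["eef_pos"],s["ft_force"])
c=camera("top");cv2.imwrite(f"pics/d_top.png",c["image"])
x,n,e,a,b=flask(c,"green");print(x,n,e,a,b)
d=x-np.array(s["eef_pos"][:2]);print("ahead",d@f,"lateral(right +)",d@[f[1],-f[0]])
E
```

```text
False
11.8 [ 488.37250325 -248.20151742   10.05274459] [ 0.32689714  0.11758621 -0.47126465]
[ 494.70322028 -214.01548538] 427 0.2870556551855881 168.5690278653248 199.86487969615524
ahead 34.75632208508205 lateral(right +) 0.8722614002802519
```

View pics/d_top.png

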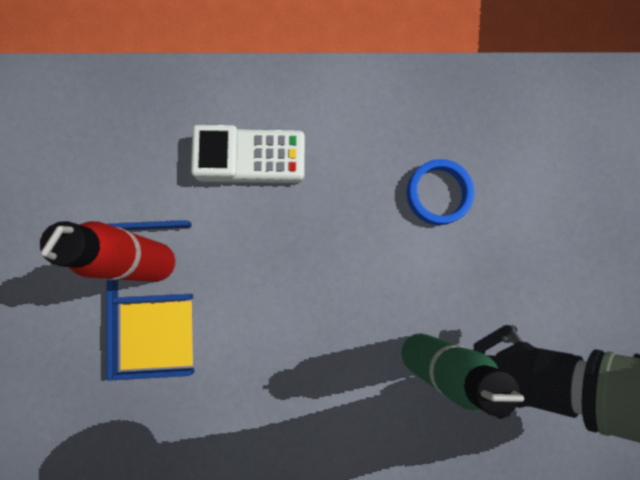

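The flask slid about 47 mm and still stands, with its foot now at (418,350). It sits about 1 mm off my pushing line. I'll continue the leg, checking partway.

```bash
python3 - <<'E'
from h import *
from workcell import *
F=np.array([486.5,-260]);W=PAD-130*YD
f=(W-F)/np.linalg.norm(W-F);L=np.linalg.norm(W-F);r=np.array([f[1],-f[0]])
for k in (140,230,L):
    g=movel([*(F+f*(k-35.5)),ZT],max_speed=50,guard=10)
    s=read_state();c=camera("top");x,n,e,a,b=flask(c,"green");d=x-np.array(s["eef_pos"][:2])
    print(g,round(s["time"],1),x.round(1),n,e.round(2),"ahead",d@f,"lat",d@r,np.round(s["ft_force"],1))
    if g or abs(d@r)>7 or not 30<d@f<40: break
cv2.imwrite(f"pics/e_top.png",c["image"])
E
```

```text
False 13.8 [ 509.2 -122.7] 150 0.18 ahead 34.80242973306655 lat 0.8467508966240798 [-0.9 -2.2 -0.6]
False 15.8 [582.5 -35. ] 3 0.15 ahead 42.913151878488144 lat 59.439188574067124 [-0.1 -1.7 -1.1]
```

View pics/e_top.png

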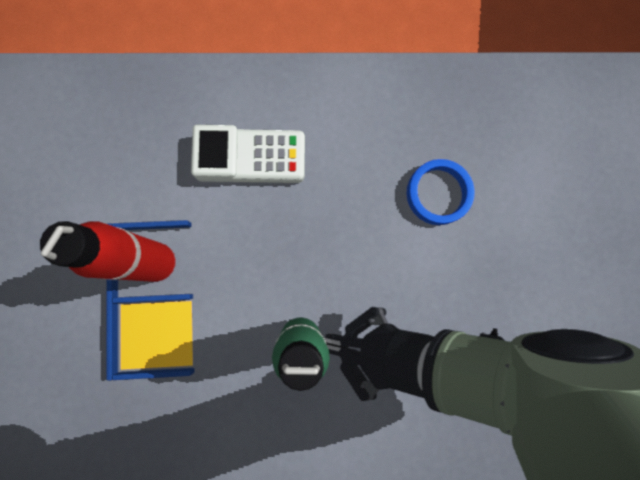

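The 3-point fit is invalid because the camera is now almost overhead. The picture shows the flask standing at (300,350), directly ahead of the fingers. I'll improve the fit by using all green pixels near the expected spot.

```bash
cat >> h.py <<'E'
def flask2(c,guess):
    m=cv2.erode(mask(c,"green"),np.ones((2,2)))>0
    P=cloud(c,m);P=P[(np.hypot(*(P[:,:2]-guess).T)<50)]
    B=P[(P[:,2]>12)&(P[:,2]<203)]
    S=P[(P[:,2]>=203)&(P[:,2]<240)]
    out={"nb":len(B),"ns":len(S)}
    if len(B)>15:
        r=least_squares(lambda q:np.hypot(B[:,0]-q[0],B[:,1]-q[1])-30,guess,loss="soft_l1");out["body"]=r.x.round(1);out["rms"]=np.sqrt(np.mean(r.fun**2)).round(2)
    A=cloud(c,np.ones((480,640),bool));K=A[(np.hypot(*(A[:,:2]-guess).T)<45)&(A[:,2]>225)&(A[:,2]<300)]
    if len(K):
        zs=np.median(K[:,2]);T=K[abs(K[:,2]-zs)<6];out["cap"]=np.r_[cv2.minEnclosingCircle(T[:,:2].astype(np.float32))[0],zs].round(1);out["capr"]=cv2.minEnclosingCircle(T[:,:2].astype(np.float32))[1]
    return out
E
python3 - <<'E'
from h import *
from workcell import *
s=read_state();F=np.array([486.5,-260]);W=PAD-130*YD
f=(W-F)/np.linalg.norm(W-F);p=np.array(s["eef_pos"][:2])
c=camera("top");g=p+f*34.8;print(g,flask2(c,g))
c=camera("side");cv2.imwrite("pics/f_side.png",c["image"]);print(flask2(c,g))
E
```

```text
[522.60522175 -33.62126789] {'nb': 114, 'ns': 877, 'body': array([523.4, -33.8]), 'rms': np.float64(1.43), 'cap': array([523.6, -33.6, 265.2]), 'capr': 20.95584487915039}
{'nb': 0, 'ns': 0}
```

View pics/f_side.png

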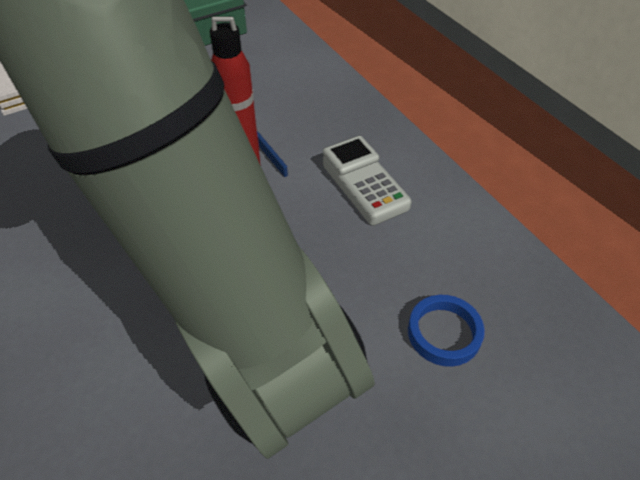

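The body fit (523.4, -33.8) and the cap centre (523.6, -33.6) agree, so the flask is upright and on line. The side view is blocked by the arm. Next I finish leg 1, back off, turn to the lane axis and push in.

```bash
python3 - <<'E'
from h import *
from workcell import *
F=np.array([486.5,-260]);W=PAD-130*YD
f=(W-F)/np.linalg.norm(W-F)
print(movel([*(W-f*34.8),ZT],max_speed=50,guard=10))
p=np.array(read_state()["eef_pos"][:2]);c=camera("top");o=flask2(c,p+f*34.8);print(W,o)
movel([*(p-f*30),ZT],max_speed=80)
c=camera("top");o=flask2(c,p+f*34.8);print(o)
x=o["body"];e=PAD-x;print("in rack frame",e@XD,e@YD)
# aim along lane direction
movel([*(x-YD*50),ZT],Rf(YD),max_speed=60,guard=8)
d=e@YD
g=PAD+0*YD
print(movel([*(x-YD*34.8+YD*60),ZT],max_speed=45,guard=10))
s=read_state();p=np.array(s["eef_pos"][:2]);c=camera("top");o=flask2(c,p+YD*34.8);print(s["time"],p,o,"rack",(o["body"]-PAD)@XD,(o["body"]-PAD)@YD)
cv2.imwrite("pics/g_top.png",c["image"])
E
```

```text
False
[535.872  49.839] {'nb': 464, 'ns': 990, 'body': array([536.8,  50. ]), 'rms': np.float64(0.17), 'cap': array([536.8,  49.9, 265.1]), 'capr': 21.085145950317383}
{'nb': 448, 'ns': 983, 'body': array([536.8,  50. ]), 'rms': np.float64(0.17), 'cap': array([537.1,  49.7, 265.2]), 'capr': 20.92005729675293}
in rack frame -0.9316499999999089 129.86110000000002
False
20.7583 [536.22535837  75.11582211] {'nb': 1088, 'ns': 1196, 'body': array([535.4, 110.4]), 'rms': np.float64(0.23), 'cap': array([535.6, 109.7, 264.9]), 'capr': 20.97012710571289} rack 1.0058299999999316 -69.44506000000001
```

View pics/g_top.png

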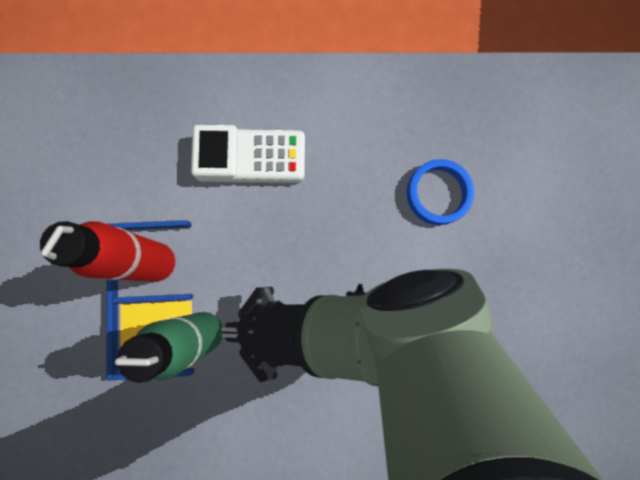

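The flask's foot is at the lane mouth (about (205,335)), 1 mm off the lane axis. Now the final push.

```bash
python3 - <<'E'
from h import *
from workcell import *
s=read_state();p=np.array(s["eef_pos"][:2])
print(movel([*(p+YD*72),ZT],max_speed=40,guard=8))
s=read_state();p=np.array(s["eef_pos"][:2]);c=camera("top");print(s["time"],np.round(s["ft_force"],1));o=flask2(c,p+YD*34.8);print(o,"rack",(o["body"]-PAD)@XD,(o["body"]-PAD)@YD)
cv2.imwrite("pics/h_top.png",c["image"])
E
```

```text
False
22.7583 [ 0.6 -0.6  1. ]
{'nb': 1886, 'ns': 1456, 'body': array([533.7, 182.2]), 'rms': np.float64(0.32), 'cap': array([533.7, 181.3, 264.8]), 'capr': 20.91469383239746} rack 1.0582599999999995 2.3748799999999775
```

View pics/h_top.png

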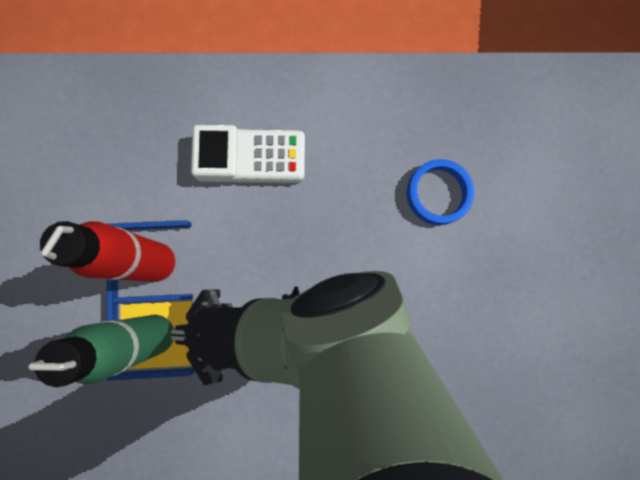

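The flask stands in the yellow lane, about (1, 2) mm from the centre. I'll back straight out, raise the tool and check from both cameras.

```bash
python3 - <<'E'
from h import *
from workcell import *
import pickle
s=read_state();p=np.array(s["eef_pos"][:2])
movel([*(p-YD*130),ZT],max_speed=90)
movel([*(p-YD*150),150],max_speed=150)
g=p+YD*34.8
s=read_state();print(s["time"],np.round(s["ft_force"],1))
c=camera("top");cv2.imwrite("pics/i_top.png",c["image"])
o=flask2(c,g);print(o,"rack",(o["body"]-PAD)@XD,(o["body"]-PAD)@YD)
a=pickle.load(open("a_top.pkl","rb"))
print("red",flask(c,"red")[0]-flask(a,"red")[0])
# unchanged?
d=cv2.absdiff(c["image"],a["image"]).max(2);print("term diff",(d[115:195,180:315]>40).sum(),"tape",(d[150:235,400:485]>40).sum())
c=camera("side");cv2.imwrite("pics/i_side.png",c["image"])
E
```

```text
25.4917 [-0.2 -0.   0.8]
{'nb': 1881, 'ns': 1449, 'body': array([533.7, 182.2]), 'rms': np.float64(0.32), 'cap': array([533.8, 181.2, 264.6]), 'capr': 20.852815628051758} rack 1.0582599999999995 2.3748799999999775
red [-0.05882611  0.01988719]
term diff 0 tape 0
```

View pics/i_top.png

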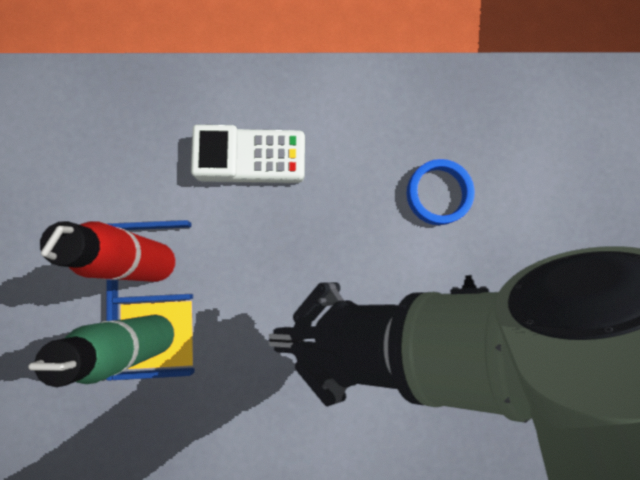

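View pics/i_side.png

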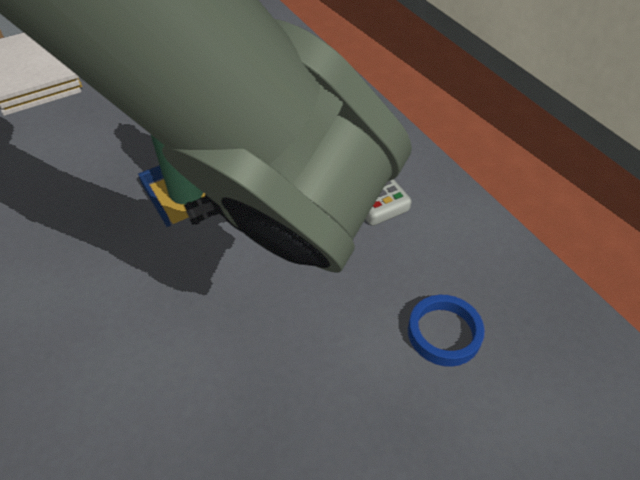

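The top view shows the green flask upright in the yellow lane, foot at about (158,335), with the tool well clear at (275,340). The red flask, terminal and tape haven't moved. The side view is mostly blocked, but it shows the flask's lower body between the lane walls at about (180,190). Handing in.

```bash
python3 -c "
from workcell import *
print(finish_job(),read_state()['time'])"
```

```text
the job is handed in; nothing more can be done
the job is handed in; nothing more can be done
```

The green flask now stands upright in the free yellow-floored lane, and the job is handed in. I pushed it low with the closed, tilted fingertips in two legs: one up to the lane axis and one straight into the lane. Then I backed the tool out and raised it about 150 mm clear. The clock read about 25.5 s just before hand-in.

- **Flask position:** the last top-view fit put its foot about 1 mm sideways and 2 mm deep of the lane centre. The margins are about 20 mm and 25 mm, so the whole foot is inside.
- **Upright:** the cap is centred over the body to within 1 mm.
- **Other items:** the red flask moved less than 0.1 mm. The terminal and tape areas of the top image are unchanged.
- **Forces:** no guard stop was triggered, and the force was near zero after backing off.

**Checks that failed or disagreed:**
- One flask fit partway through was wrong because only 3 points were visible. I replaced it with a fit that agreed with the cap centre.
- My first side-camera fit of the red flask was also wrong, and I did not use it.
- The side camera was mostly blocked by the arm in the final check, so the final numbers come from the top camera alone.

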